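# Pack the drive away and snap the tub shut

## Task

Slide the blue solid-state drive up out of its slotted holder, lower it into the open white tub (do not drop it in) and let go of it. Then lay the blue lid on the tub, between the two orange spring clips, and press both ends of the lid down until each clip has snapped over it. Keep the tub upright and about where it is, and leave the other things on the desk alone.

Things in the scene. Friction and masses are not known exactly. Their poses are not given: they have to be found in the camera images.
- drive: Loose solid-state drive: flat blue slab with a silver plate on each face, 8 mm thick (its x) x 100 mm long (its y) x 70 mm high (its z), 0.09 kg. It starts standing upright on a long edge in the middle slot of the holder. Origin: middle of that lower edge, so its top edge is at z = +70 mm in its own frame.
- holder: Fixed slotted drive holder, black base and grey fins, about 89 mm (its x) x 120 mm (its y) x 40 mm high, with three slots along its y. The middle slot is 11 mm wide, its floor 8 mm above the desk, the fins' tops 40 mm above the desk; the drive stands out 38 mm above the fins. Origin: centre of its underside, on the desk.
- tub: Loose open white storage tub, 0.5 kg, upright on the desk. Outside 136 mm (its x) x 156 mm (its y) x 92 mm high; walls and floor 3 mm thick. Origin: centre of its underside, z up. An orange spring clip, 44 mm wide, stands at the middle of each y end (outermost 93 mm from the centre, top 106.5 mm up); its nose points inward to 79 mm from the centre, 99.5 mm up.
- tub_mouth (a point): Centre of the tub's opening (130 mm in x, 150 mm in y), level with the rim, 92 mm above its underside. The lid's origin comes here, its y along the tub's y, either way round. Laid on, the lid first rests on the clip noses about 11 mm too high; pressed home, its flange lies on the rim and the noses spring over its ends. Each end needs roughly 8 to 12 N straight down.
- lid: Loose blue lid, 0.10 kg, lying right way up on the desk. Flange 136 mm (its x) x 166 mm (its y) x 3 mm; a tapered lip 14 mm deep under it fits into the tub's opening with 2 mm play all round in x and 1.5 mm in y when home, 1 mm more as it enters. Origin: centre of the flange's underside (14 mm above the desk at the start).
- lid_handle (a point): Centre of the lid's white handle bar, 26 mm above the lid's origin: 70 mm long (lid's x), 16 mm wide (lid's y), 14 mm high, on two feet; its top is 33 mm above the lid's origin, its underside 19 mm.
- lid_end_left (a point): Centre of the white press patch (46 x 22 mm) on the lid's top, 56 mm from its centre toward the lid's +y end, 3 mm above the lid's origin.
- lid_end_right (a point): Centre of the white press patch on the lid's top, 56 mm from its centre toward the lid's -y end, 3 mm above the lid's origin.
- clip_left (a joint): Outward slide of the orange clip at the tub's +y end, m: 0 at rest, up to 0.009; a spring pulls it back in. About 0.003 to 0.006 while the lid's edge is passing it.
- clip_right (a joint): The same for the orange clip at the tub's -y end.
- stapler: Bystander: black stapler, 134 mm long. Origin: centre of its underside.
- mug: Bystander: white mug with dark dots, 91 mm high. Origin: centre of its underside.
- sticky_notes: Bystander: pale block of sticky notes, 76 x 77 x 11 mm. Origin: centre of its underside.
- marker: Bystander: black marker pen, 136 mm long, lying. Origin: centre of its underside.
Mind the look-alikes: they are no part of the job. Several things have the shape of the drive; the one meant has the colours described above.

How it is judged:
On the way, in this order (a step that is already met when the one before it is completed fails the run):
1. the drive, held by the fingers, is clear above the holder (height (world z) of drive above 0.05 m and contact force between the fingers and drive above 0.5 N), for 0.1 s.
2. the drive is inside the tub, let go and at rest, before the lid goes on (x of drive in the frame of tub between -0.066 and 0.066 m and y of drive in the frame of tub between -0.076 and 0.076 m and z of drive in the frame of tub between -0.002 and 0.075 m and contact force between the fingers and drive below 0.05 N and linear speed of drive below 0.03 m/s and horizontal distance between lid and tub above 0.12 m), for 0.2 s.
3. both ends of the lid are down on the rim, under the clips (z of each of lid_end_left, lid_end_right in the frame of tub below 0.0985 m and z of lid in the frame of tub above 0.088 m and horizontal distance between lid and tub below 0.006 m and angle between the y axis of lid and the y axis of tub, either way round below 0.05 rad and value of joint each of clip_left, clip_right below 0.002 m), for 0.2 s.
At the end, for the whole second after the job is handed in: Drive wholly inside the tub; lid home on the rim: both press patches under 98.5 mm above the tub's underside, centred within 6 mm, square within 0.05 rad, both clips sprung back to under 2 mm; tub on the desk, within 0.05 rad of upright; all at rest (all of step 3 and x of drive in the frame of tub between -0.066 and 0.066 m and y of drive in the frame of tub between -0.076 and 0.076 m and z of drive in the frame of tub between -0.002 and 0.075 m and angle between tub's own z axis and vertical below 0.05 rad and height (world z) of tub below 0.005 m and linear speed of each of tub, lid below 0.02 m/s and linear speed of drive below 0.03 m/s); the robot touches nothing.
It fails at once if the tub is tipped by more than 0.25 rad (angle between tub's own z axis and vertical above 0.25 rad).
It fails at once if the tub is moved more than 60 mm (distance of tub from where it was at the start of the episode above 0.06 m).
It fails at once if the drive is dropped or thrown: faster than 1.0 m/s out of the fingers (linear speed of drive above 1 m/s and contact force between the fingers and drive below 0.05 N).
It fails at once if a bystander (stapler, mug, sticky notes, marker) is moved more than 25 mm (distance of any of stapler, mug, sticky_notes, marker from where it was at the start of the episode above 0.025 m).
It also fails if it takes over 69 s, if anything falls off the work surface, if the arm or the gripper's body presses on something with over 40 N, if the wrist force passes 120 N, or if a joint passes its speed limit or range.

## Robot

A 7-joint arm with a two-finger parallel gripper is mounted at the origin on a cart in front of the work surface, level with it; the furniture and walls round the work are solid. World frame = base frame: x ahead of the robot, y to its left, z up, the work surface at z = 0. Lengths are in m, angles in rad, forces in N, time in s.
With the tool pointing down it reaches from about 0.35 to 0.9 m from the base axis. Payload 19.9 kg.
Tool frame: the origin (TCP) lies between the finger pads; the fingertips stand 19 mm ahead of it and the grasp point (between the pads) is the TCP; z points along the fingers, y is the line along which they close (so a half turn about z gives the same grasp; the last joint's range is limited). The gripper opens to 94 mm and grips with 3 to 60 N. Pads are 16 mm wide; open, the fingers measure 119 mm over their backs; the gripper's body (75 mm by 177 mm) begins 78 mm behind the grasp point.
Start: joints at [-1.202, 0.417, -0.01, 1.614, 0.005, 1.111, -0.053], TCP at [0.25, 0.573, 0.224] pointing down, gripper open.
Joint ranges: [-2.81, 2.81], [-0.39, 2.02], [-1.27, 1.25], [0.06, 2.57], [-1.19, 4.33], [0.19, 2], [-2.82, 2.82]. Speed limits (rad/s): [1.89, 1.89, 2.39, 2.39, 3.01, 3.01, 3.01].

## Interface

Orientations are given as a 3x3 rotation matrix whose columns are the frame's x, y, z axes.
In Python, from rig import robot gives the robot as it stands. Calls block until the motion is done:
- robot.move_ptp(position, orientation): joint-space move of the TCP to a pose.
- robot.move_linear(position, velocity=0.15, frame=None, threshold=None): straight line of the TCP; frame=None keeps the orientation; velocity is the mean speed in m/s. With threshold (N) it stops when the force on the tool has changed by that much, and returns True; else False.
- robot.goto_joints(angles): joint-space move.
- robot.gripper_to(opening): finger opening in m; the grip force is fixed at half the most; returns when the fingers have stopped.
- robot.pause(seconds).
- robot.ik(position, orientation): joint angles nearest the present ones, or None.
- robot.get_state(): the state.
- robot.grab_frame(name): name is "scene" or "top" or "wrist"; returns the picture (480x640x3 uint8, red, green, blue); there is no depth.
- robot.camera_info(name): a dict with "fx", "fy", "cx", "cy" (pixels), "dist" ([k1, k2, p1, p2, k3] as OpenCV has them; the pictures are not rectified), "rvec" (rotation vector, rad) and "tvec" (3), from world to camera coordinates, as OpenCV has them. Camera axes: x right, y down, z forward; pixel columns grow to the right and rows downward; lengths in m; the calibration is good to about 2 mm. A picture is of the moment at which its call begins: read the wrist's pose just before it. camera_info takes no time and is no camera call; for the wrist camera it gives the pose at the moment of the call.
A pose or a line that the arm cannot do raises robot.PlanningError and nothing moves.
- robot.sign_off(): hands the job in; it is judged then, once.
The state is a dict: "time": time; "qpos": joint angles; "joint_vel": joint speeds; "effort": joint torques, N m; "ee_pos": TCP position; "tool_rot": TCP orientation; "force": force on the tool from outside, world axes, zero at the start; "moment": the same for the moment, N m; "opening": finger opening in m; "grasp_force": force on a finger pad.
Only numpy, scipy, OpenCV 4.12 (cv2) and the standard library are available. Lean on these libraries where they do the work, as an engineer would, in place of code of your own. Each camera call takes 0.05 s, during which the arm holds its last target. There are 200 camera calls.

## Working session

There is one attempt and no reset: what is moved stays moved. The work goes in short steps, each a Python script; the robot and the scene stay as the last script left them, time stands still between calls to the robot, and variables do not carry over. Pictures are saved under pics/ and viewed, at most 11 in all, crops included, and the job is handed in when it is done.

```bash
mkdir -p pics; ls
python3 - <<'E'
from rig import robot
import cv2,numpy as np
for n in("scene","top"):
    f=robot.grab_frame(n); cv2.imwrite(f"pics/{n}0.png",f[:,:,::-1])
    c=robot.camera_info(n); R=cv2.Rodrigues(np.array(c["rvec"]))[0]; print(n,c["fx"],c["dist"],-R.T@np.array(c["tvec"]).ravel(),R[2])
s=robot.get_state();print(s["time"],s["tool_rot"],s["ee_pos"])
E
```

```text
pics
scene 532.0564565593451 [0.01417042 0.         0.         0.         0.        ] [-0.05244193 -0.70558798  0.63026001] [ 0.58827961  0.60417613 -0.53749261]
top 504.40217392944623 [-0.10919988  0.          0.          0.          0.        ] [ 0.45753079 -0.05914923  1.27644325] [ 0.0843313   0.01839884 -0.99626789]
0.1 [[-9.16819065e-01  3.99302702e-01 -3.92371553e-04]
 [ 3.99302891e-01  9.16818483e-01 -1.03419696e-03]
 [-5.32241477e-05 -1.10484658e-03 -9.99999388e-01]] [0.2494424  0.57271766 0.22389454]
```

View pics/scene0.png

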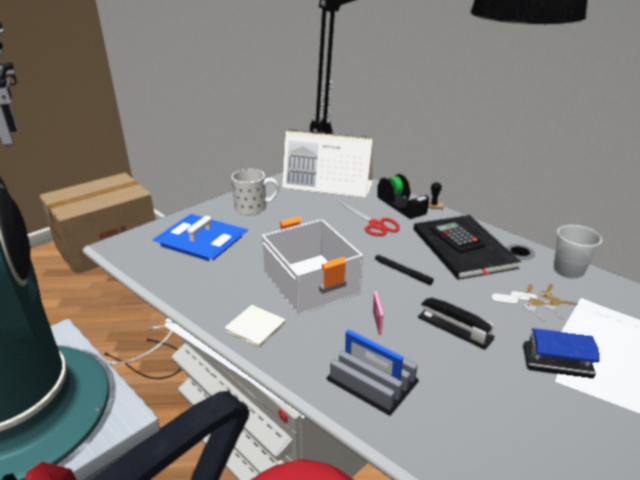

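View pics/top0.png

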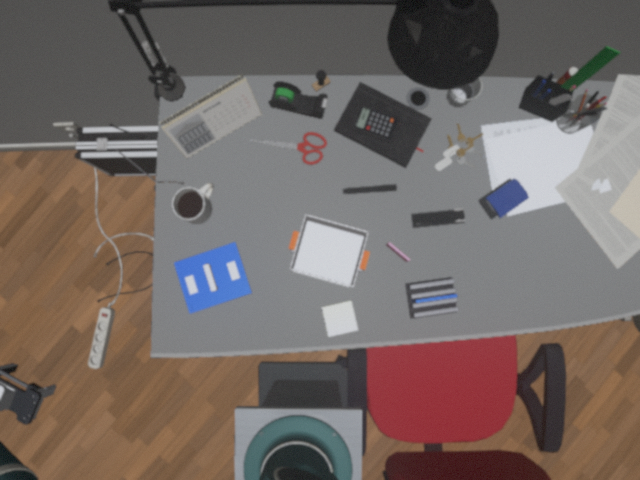

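The scene view shows the blue/silver drive in the holder at (373,354) and in the top view at (435,298). The tub is at (312,265) / (330,251) with its orange clips, and the lid is at (201,236) / (212,277).

Look-alikes for the drive:
- the pink slab at scene (378,312) / top (398,251)
- the blue punch at (563,347) / (505,197)
- the lid itself, also blue

By the description (blue, silver plate, in the middle slot) it is the one at (373,354). Next I'll measure with masks and check it in a close crop.

```bash
cat > h.py <<'E'
import cv2,numpy as np
from rig import robot
def cam(n):
    c=robot.camera_info(n); K=np.array([[c["fx"],0,c["cx"]],[0,c["fy"],c["cy"]],[0,0,1.]])
    R=cv2.Rodrigues(np.array(c["rvec"],float))[0]; t=np.array(c["tvec"],float).ravel()
    return K,np.array(c["dist"],float),R,t
def rays(c,px):
    K,d,R,t=c; u=cv2.undistortPoints(np.array(px,float).reshape(-1,1,2),K,d).reshape(-1,2)
    v=np.c_[u,np.ones(len(u))]@R; return -R.T@t, v/np.linalg.norm(v,axis=1)[:,None]
def plane(c,px,z):
    o,v=rays(c,px); return o+v*((z-o[2])/v[:,2])[:,None]
def tri(c1,p1,c2,p2):
    o1,a=rays(c1,p1);o2,b=rays(c2,p2);out=[]
    for x,y in zip(a,b):
        s=np.linalg.lstsq(np.c_[x,-y],o2-o1,rcond=None)[0]; P,Q=o1+s[0]*x,o2+s[1]*y
        out.append(np.r_[(P+Q)/2,np.linalg.norm(P-Q)])
    return np.array(out)
def proj(c,P):
    K,d,R,t=c; return cv2.projectPoints(np.array(P,float).reshape(-1,3),cv2.Rodrigues(R)[0],t,K,d)[0].reshape(-1,2)
HSV=dict(blue=((105,130,50),(128,255,255)),orange=((5,150,120),(18,255,255)),white=((0,0,150),(180,60,255)))
def mask(f,col,roi=None):
    m=cv2.inRange(cv2.cvtColor(f,cv2.COLOR_RGB2HSV),*[np.array(x) for x in HSV[col]])
    if roi:
        k=np.zeros_like(m);x0,y0,x1,y1=roi;k[y0:y1,x0:x1]=1;m=m*k
    return m
def blobs(m,amin=20):
    n,l,s,c=cv2.connectedComponentsWithStats(m)
    return sorted([(s[i,4],c[i].round(1).tolist(),cv2.minAreaRect(np.argwhere(l==i)[:,::-1].astype(np.float32))) for i in range(1,n) if s[i,4]>=amin],key=lambda b:-b[0])
def down(yaw): # tool pointing down, tool y (closing) at angle yaw
    y=np.array([np.cos(yaw),np.sin(yaw),0]); z=np.array([0,0,-1.]); return np.c_[np.cross(y,z),y,z]
E
python3 - <<'E'
from h import *
np.set_printoptions(precision=4,suppress=True)
S,T=cam("scene"),cam("top")
fs=cv2.imread("pics/scene0.png")[:,:,::-1].copy();ft=cv2.imread("pics/top0.png")[:,:,::-1].copy()
for n,f in(("s",fs),("t",ft)):
    for c in("blue","orange"):
        for b in blobs(mask(f,c),30): print(n,c,b[0],b[1],[np.round(x,1) for x in b[2]])
for n,f,r,c in(("s",fs,(150,205,255,265),S),("t",ft,(170,240,255,315),T)):
    for b in blobs(mask(f,"white",r)): print(n,"lidwhite",b[0],b[1],plane(c,[b[1]],.017))
W=cam("wrist");R=W[2];st=robot.get_state();Rt=np.array(st["tool_rot"])
print("wrist",W[0][0,0],"pos in tool",Rt.T@(-R.T@W[3]-np.array(st["ee_pos"])),"axes in tool(rows)",R@Rt)
crop=cv2.resize(fs[320:410,320:430],None,fx=5,fy=5,interpolation=cv2.INTER_CUBIC);cv2.imwrite("pics/crop.png",crop[:,:,::-1])
E
```

```text
s blue 1889 [199.8, 238.2] [array([199. , 236.5]), array([87.4, 39.9]), np.float64(15.1)]
s blue 1577 [565.5, 345.6] [array([565.4, 345.6]), array([68.5, 25.8]), np.float64(7.9)]
s blue 725 [375.3, 350.8] [array([373.7, 353.6]), array([69.3, 21.3]), np.float64(27.9)]
s orange 497 [333.7, 272.1] [array([334.1, 272.4]), array([27.9, 21.5]), np.float64(85.9)]
s orange 119 [290.1, 222.4] [array([290.5, 222.3]), array([ 6. , 20.7]), np.float64(74.7)]
t blue 2697 [212.4, 277.3] [array([212.1, 277.3]), array([52.5, 64.5]), np.float64(71.6)]
t blue 89 [435.9, 297.9] [array([435.5, 298. ]), array([ 2.6, 39.5]), np.float64(80.8)]
t orange 35 [293.4, 239.7] [array([293.4, 239.8]), array([ 2.3, 14.6]), np.float64(16.7)]
t orange 32 [364.2, 260.0] [array([364.2, 259.8]), array([ 2.2, 14.6]), np.float64(14.0)]
s lidwhite 3546 [205.6, 234.8] [[0.4831 0.2041 0.017 ]]
s lidwhite 113 [220.7, 239.7] [[0.495  0.1632 0.017 ]]
t lidwhite 179 [209.7, 277.2] [[0.4791 0.2241 0.017 ]]
t lidwhite 146 [233.0, 270.4] [[0.4965 0.1652 0.017 ]]
t lidwhite 142 [190.9, 284.4] [[0.4607 0.2718 0.017 ]]
wrist 392.4144603509262 pos in tool [ 0.0763  0.0004 -0.1595] axes in tool(rows) [[ 0.0006  1.     -0.0002]
 [-0.9646  0.0005 -0.2638]
 [-0.2638  0.0003  0.9646]]
```

View pics/crop.png

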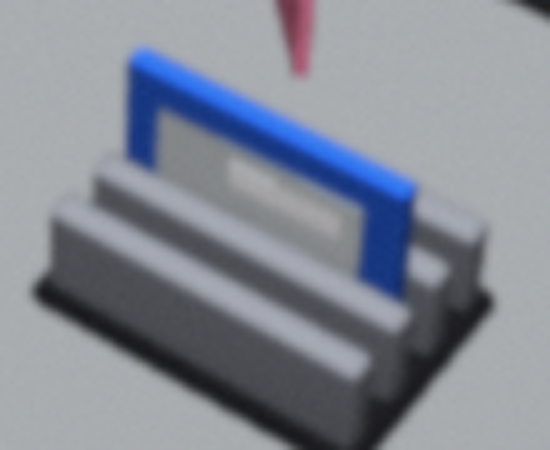

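Confirmed: blue slab, silver plate, middle slot. Next come rough poses, then close wrist looks over the lid, tub and drive.

```bash
cat >> h.py <<'E'
def best(p,yaw): # of the two equivalent grasps the one nearer the present joints and mid range of the last joint
    q0=np.array(robot.get_state()["qpos"]);c=[]
    for y in(yaw,yaw+np.pi):
        q=robot.ik(list(p),down(y))
        if q is not None: c.append((np.abs(np.array(q)-q0).max(),y,np.round(q,2)))
    return sorted(c,key=lambda a:a[0])
E
cat > a.py <<'E'
from h import *
np.set_printoptions(precision=4,suppress=True)
S,T=cam("scene"),cam("top")
d=tri(S,[(349.5,331),(375,344.5),(400.5,358)],T,[(416,301.2),(435.5,298),(455,294.8)]);print("drive",d)
dv=d[2]-d[0];ad=np.arctan2(dv[1],dv[0])
c=plane(T,[(293.4,239.7),(364.2,260)],.1065);print("clips",c,np.linalg.norm(c[0]-c[1]))
ct=c.mean(0);at=np.arctan2(*(c[0]-c[1])[1::-1]);print("tub",ct,np.degrees(at),"drive ang",np.degrees(ad))
for n,p,y,h in(("lid",(.4786,.2185),np.radians(108.6),.16),("tub",ct[:2],at,.25),("drive",d[1,:2],ad+np.pi/2,.2)):
    b=best([*p,h],y);print(n,b);robot.move_ptp([*p,h],down(b[0][1]))
    robot.pause(.2);np.savez(f"pics/{n}.npz",*cam("wrist"));f=robot.grab_frame("wrist");cv2.imwrite(f"pics/w_{n}.png",f[:,:,::-1])
print(robot.get_state()["time"])
E
python3 a.py; python3 -c "
import cv2,numpy as np
cv2.imwrite('pics/m.png',np.hstack([cv2.resize(cv2.imread(f'pics/w_{n}.png'),(400,300),interpolation=cv2.INTER_AREA) for n in('lid','tub')]));"
```

```text
drive [[ 0.4247 -0.2835  0.0747  0.0058]
 [ 0.4318 -0.3305  0.0728  0.0051]
 [ 0.4382 -0.3765  0.0726  0.0019]]
clips [[ 0.5658  0.0087  0.1065]
 [ 0.5187 -0.156   0.1065]] 0.17127456838421148
tub [ 0.5423 -0.0737  0.1065] 74.0575234310348 drive ang -81.74886433366213
lid [(np.float64(1.4644155581298695), np.float64(5.037020221255635), array([-0.95,  0.36,  0.56,  1.94, -0.24,  0.91, -1.52])), (np.float64(1.4845597148388499), np.float64(1.8954275676658419), array([-0.54,  0.32,  0.06,  1.92, -0.03,  0.9 ,  1.43]))]
tub [(np.float64(0.3399911292506427), np.float64(4.434140273334198), array([-0.61,  0.34,  0.85,  1.8 , -0.28,  1.13, -1.51])), (np.float64(2.9681897215447544), np.float64(1.292547619744405), array([-0.18,  0.26,  0.31,  1.79, -0.09,  1.11,  1.45]))]
drive [(np.float64(0.44998832768457264), np.float64(3.2856021379961255), array([-0.21,  0.49,  1.06,  1.87, -0.48,  1.07, -1.96])), (np.float64(2.439527426961506), np.float64(0.1440094844063322), array([ 0.14,  0.34,  0.56,  1.86, -0.21,  1.01,  0.93]))]
4.7167
```

View pics/m.png

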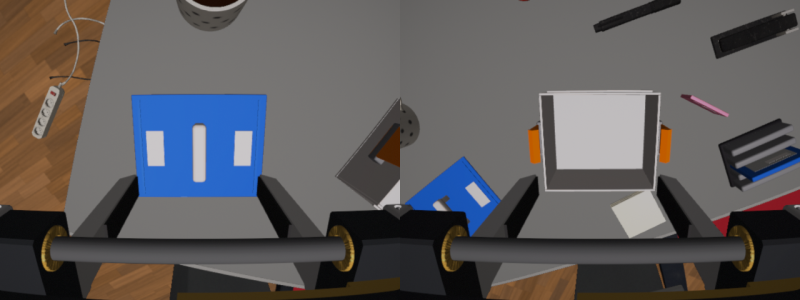

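View pics/w_drive.png

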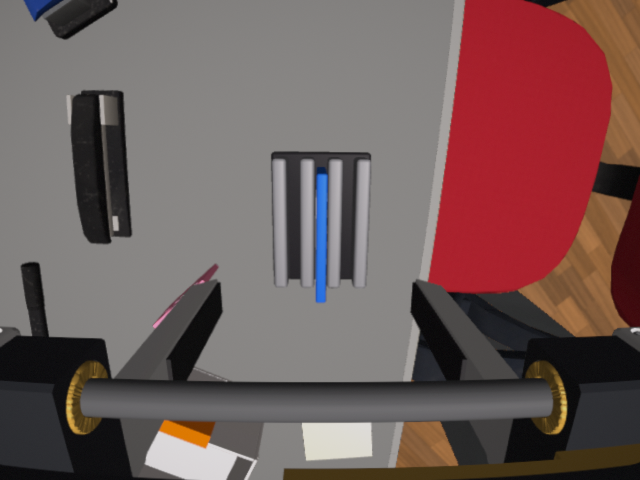

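The wrist views show:
- lid: blue with a white handle at about (398,306) in the full image, patches either side
- tub: orange clips at about (214,290) and (424,290) in the full image, rim well seen
- drive: blue top edge from (321,168) to (321,302)

Now to calculate poses.

```bash
cat > b.py <<'E'
from h import *
np.set_printoptions(precision=4,suppress=True)
T=cam("top");S=cam("scene");L=lambda n:[np.load(f"pics/{n}.npz")[f"arr_{i}"] for i in range(4)]
im=lambda n:cv2.imread(f"pics/w_{n}.png")[:,:,::-1].copy()
# drive
C=L("drive");b=blobs(mask(im("drive"),"blue",(280,140,360,320)))[0];print("drive px",b[1:])
ends=lambda r:(lambda p:np.array([(p[0]+p[1])/2,(p[2]+p[3])/2]) if np.linalg.norm(p[0]-p[1])<np.linalg.norm(p[1]-p[2]) else np.array([(p[1]+p[2])/2,(p[3]+p[0])/2]))(cv2.boxPoints(r))
e=ends(b[2]);e=e[np.argsort(e[:,1])]
print("tri",tri(C,[e.mean(0)],T,[(435.5,298)]),tri(C,[e.mean(0)],S,[(375,344.5)]))
p=plane(C,e,.078);v=p[0]-p[1];print("drive",p,p.mean(0),np.linalg.norm(v),np.degrees(np.arctan2(v[1],v[0])))
# lid
C=L("lid");w=blobs(mask(im("lid"),"white",(210,160,430,310)),100);t=blobs(mask(cv2.imread("pics/top0.png")[:,:,::-1].copy(),"white",(170,240,255,315)))
for x in w: print("lid w",x[0],x[1],"tri",tri(C,[x[1]],T,[min(t,key=lambda k:np.linalg.norm(np.array(k[1])-proj(T,plane(C,[x[1]],.017))[0]))[1]]))
ps=[x[1] for x in w if abs(x[1][0]-320)>40];q=plane(C,ps,.017);v=q[0]-q[1];print("patch",q,q.mean(0),np.linalg.norm(v),np.degrees(np.arctan2(v[1],v[0])))
h=[x for x in w if abs(x[1][0]-320)<40][0];print("handle",plane(C,[h[1]],.047))
fl=blobs(mask(im("lid"),"blue"))[0][2];q=plane(C,cv2.boxPoints(fl),.016);print("flange",q.mean(0),np.linalg.norm(np.diff(q,axis=0),axis=1))
# tub
C=L("tub");o=blobs(mask(im("tub"),"orange",(180,150,460,300)),50)
for x in o: print("clip",x[0],x[1],np.round(cv2.boxPoints(x[2])).tolist())
print(robot.get_state()["time"])
E
python3 b.py; python3 -c "
import cv2;cv2.imwrite('pics/tubc.png',cv2.resize(cv2.imread('pics/w_tub.png')[130:320,200:440],(720,570),interpolation=cv2.INTER_CUBIC))"
```

```text
drive px ([321.1, 233.5], ((321.5, 234.5), (135.0, 11.0), 90.0))
tri [[ 0.4295 -0.3316  0.0597  0.0005]] [[ 0.4299 -0.3356  0.0774  0.0009]]
drive [[ 0.4376 -0.3848  0.078 ]
 [ 0.422  -0.2827  0.078 ]] [ 0.4298 -0.3338  0.078 ] 0.10335240693268948 -81.34909717975846
lid w 1857 [318.4, 245.0] tri [[0.479  0.2179 0.0434 0.0009]]
lid w 1501 [248.3, 237.1] tri [[0.461  0.2705 0.0196 0.0014]]
lid w 1486 [388.2, 236.8] tri [[0.4967 0.1649 0.0181 0.0005]]
patch [[0.4606 0.2702 0.017 ]
 [0.4967 0.1646 0.017 ]] [0.4787 0.2174 0.017 ] 0.11160973438782897 108.85270078988255
handle [[0.4802 0.218  0.047 ]]
flange [0.4783 0.2174 0.016 ] [0.1356 0.1646 0.1357]
clip 887 [214.7, 233.7] [[204.0, 208.0], [221.0, 207.0], [225.0, 260.0], [208.0, 262.0]]
clip 886 [424.3, 233.0] [[414.0, 259.0], [418.0, 206.0], [434.0, 207.0], [431.0, 261.0]]
4.7167
```

View pics/tubc.png

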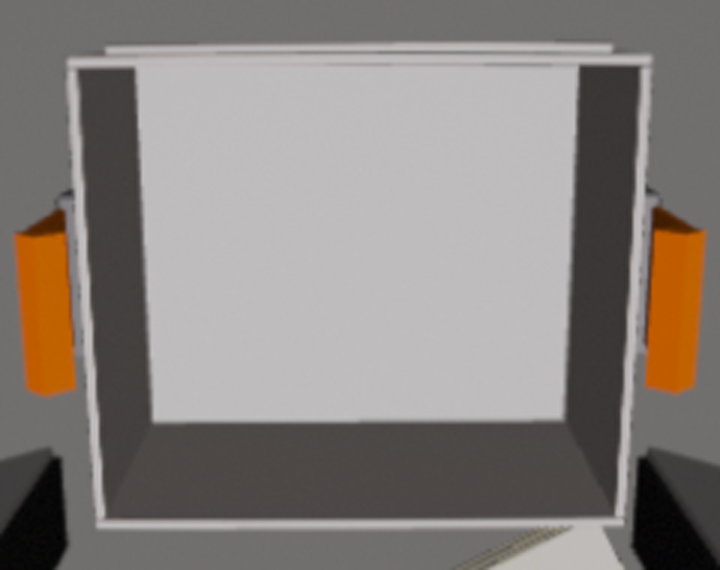

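The crop shows the outer rim corners at full-image pixels (222.7,150), (417.3,149.3), (407.7,304.7) and (232.3,304.7), with a clip each side. I'll compute the tub pose from these and then grasp the drive.

```bash
cat > c.py <<'E'
from h import *
np.set_printoptions(precision=4,suppress=True)
T=cam("top");S=cam("scene");C=[np.load("pics/tub.npz")[f"arr_{i}"] for i in range(4)]
px=[(222.7,150),(417.3,149.3),(407.7,304.7),(232.3,304.7)]
q=plane(C,px,.092);v=(q[0]+q[3]-q[1]-q[2])/2;print("rim",q[:,:2],q.mean(0),np.linalg.norm(np.diff(q,axis=0),axis=1),np.degrees(np.arctan2(v[1],v[0])))
# heights: rim corners in the top view, orange clip in both
ct=[(293.4,239.7),(364.2,260)]; k=plane(C,[(214.7,226),(424.3,226)],.1065)
print("clip tri",tri(C,[(210,236),(429,235)],T,ct))
p=np.array([.4298,-.3338]);R=down(np.radians(188.65))
robot.gripper_to(.05)
robot.move_ptp([*p,.12],R);robot.move_linear([*p,.065],.08,threshold=8)
print(robot.get_state()["ee_pos"])
robot.gripper_to(0);s=robot.get_state();print(s["opening"],s["grasp_force"],s["force"])
robot.move_linear([*p,.20],.1);robot.pause(.1)
s=robot.get_state();print(s["time"],s["opening"],s["grasp_force"],s["force"])
f=robot.grab_frame("wrist");cv2.imwrite("pics/w_held.png",f[:,:,::-1])
E
python3 c.py
```

```text
rim [[ 0.627  -0.019 ]
 [ 0.5856 -0.168 ]
 [ 0.4569 -0.132 ]
 [ 0.499   0.0168]] [ 0.5421 -0.0756  0.092 ] [0.1546 0.1336 0.1546] 74.32131715101103
clip tri [[ 0.5658  0.0087  0.1083  0.0005]
 [ 0.5192 -0.1573  0.1093  0.0032]]
[ 0.4298 -0.3341  0.0652]
0.007433132683002021 29.998506009578705 [0.2732 0.4986 0.7066]
9.125 0.0076363530874817495 29.995697736740112 [-0.2404 -0.2839 -0.7945]
```

View pics/w_held.png

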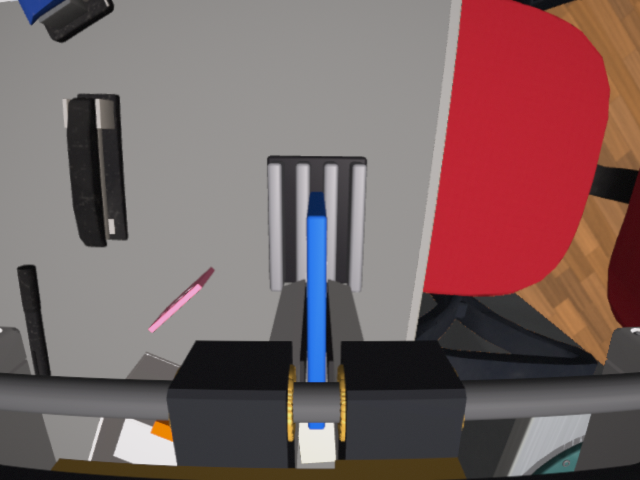

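The drive is held. The wrist view shows the blue edge between the fingers at (317,300) and the middle slot empty. Now to carry it over the tub and lower it.

```bash
cat > d.py <<'E'
from h import *
np.set_printoptions(precision=4,suppress=True)
p=np.array([.5422,-.0752]);R=down(np.radians(164.3))
robot.move_linear([*p,.20],.15,frame=R)
robot.move_linear([*p,.075],.1)
print("touch",robot.move_linear([*p,.056],.02,threshold=3))
s=robot.get_state();print(s["ee_pos"],s["force"],s["time"])
robot.gripper_to(.03);robot.pause(.3)
robot.move_linear([*p,.10],.08);robot.move_linear([*p,.25],.2)
R2=down(np.radians(164.3-90));b=best([*p,.25],np.radians(74.3));print(b)
s=robot.get_state();print(s["time"])
np.savez("pics/tub2.npz",*cam("wrist"));f=robot.grab_frame("wrist");cv2.imwrite("pics/w_tub2.png",f[:,:,::-1])
E
python3 d.py
```

```text
touch True
[ 0.5421 -0.0752  0.0598] [-0.2571  0.4147  7.1578] 13.3333Traceback (most recent call last):
  File "d.py", line 9, in <module>
    robot.move_linear([*p,.10],.08);robot.move_linear([*p,.25],.2)
                                    ~~~~~~~~~~~~~~~~~^^^^^^^^^^^^^
rig.PlanningError: the arm cannot follow that straight line within its joint ranges
```

```bash
cat > e.py <<'E'
from h import *
np.set_printoptions(precision=4,suppress=True)
p=np.array([.5422,-.0752])
robot.move_linear([*p,.20],.2)
b=best([*p,.25],np.radians(74.3));print(b)
robot.move_ptp([*p,.25],down(b[0][1]));robot.pause(.2)
s=robot.get_state();print(s["time"],s["qpos"],s["force"])
np.savez("pics/tub2.npz",*cam("wrist"));f=robot.grab_frame("wrist");cv2.imwrite("pics/w_tub2.png",f[:,:,::-1])
cv2.imwrite('pics/tubc2.png',cv2.resize(f[130:320,200:440,::-1],(720,570),interpolation=cv2.INTER_CUBIC))
E
python3 e.py
```

```text
[(np.float64(1.2880792943053991), np.float64(4.43837228782158), array([-0.61,  0.34,  0.87,  1.8 , -0.29,  1.13, -1.5 ])), (np.float64(3.800554050121767), np.float64(1.2967796342317868), array([ 0.92,  0.45, -1.08,  1.75,  0.42,  1.2 ,  1.02]))]
16.9167 [-0.6127  0.3444  0.8656  1.8015 -0.288   1.1287 -1.4964] [-0.3048  0.5019  0.2569]
```

View pics/tubc2.png

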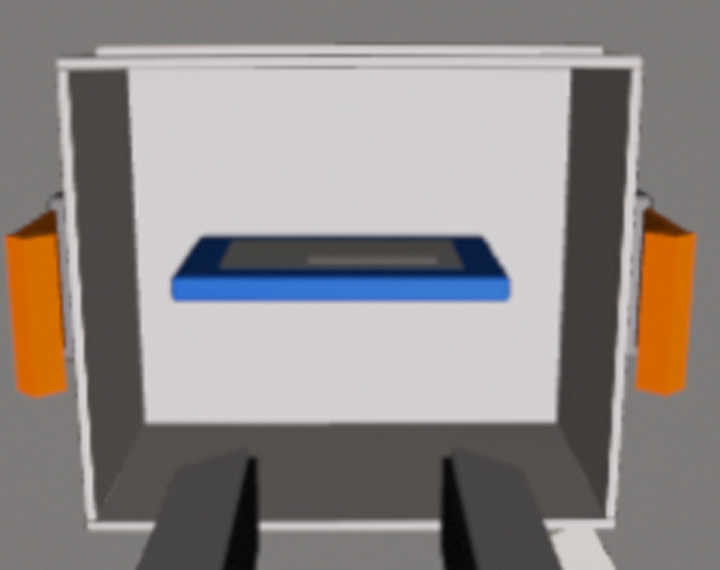

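The drive stands at the middle of the tub, top edge at full-image (257–370, 226). The rim has hardly moved. Next I'll update the tub pose and fetch the lid.

```bash
cat > f.py <<'E'
from h import *
np.set_printoptions(precision=4,suppress=True)
C=[np.load("pics/tub2.npz")[f"arr_{i}"] for i in range(4)]
px=np.array([(58,62),(641,60),(613,524),(88,524)])/3+[200,130]
q=plane(C,px,.092);v=(q[0]+q[3]-q[1]-q[2])/2;a=np.arctan2(v[1],v[0]);ct=q.mean(0)[:2]
o=[np.array(x[1]) for x in blobs(mask(cv2.imread("pics/w_tub2.png")[:,:,::-1].copy(),"orange",(180,150,460,300)),300)]
print("rim",ct,np.degrees(a),"clips",plane(C,o,.1).mean(0))
np.save("pics/tubpose.npy",[*ct,a])
l=np.array([.4788,.2175]);yl=np.radians(288.85)
robot.gripper_to(.06)
robot.move_ptp([*l,.13],down(yl));print("hit",robot.move_linear([*l,.041],.1,threshold=8))
robot.gripper_to(0);s=robot.get_state();print(s["opening"],s["ee_pos"],s["force"])
robot.move_linear([*l,.2],.12)
R=down(a+np.pi);b=best([*ct,.2],a);print(b)
robot.move_linear([*ct,.2],.12,frame=R)
robot.pause(.2);s=robot.get_state();print(s["time"],s["opening"],s["force"],s["ee_pos"])
np.savez("pics/lid2.npz",*cam("wrist"));f=robot.grab_frame("wrist");cv2.imwrite("pics/w_lid2.png",f[:,:,::-1])
C=cam("wrist");b=blobs(mask(f,"blue",(100,100,540,470)),300)
for x in b:print(x[0],x[1],cv2.boxPoints(x[2]).round(1).tolist())
E
python3 f.py
```

```text
rim [ 0.5425 -0.0755] 74.38905428086905 clips [ 0.5426 -0.0751  0.1   ]
hit False
0.015909421729763923 [0.4788 0.2175 0.041 ] [0.495  0.5806 0.0765]
[(np.float64(0.4341098183153915), np.float64(4.439926578235741), array([-0.63,  0.43,  0.91,  1.86, -0.39,  1.05, -1.4 ])), (np.float64(3.0029179417272145), np.float64(1.2983339246459475), array([-0.23,  0.32,  0.39,  1.84, -0.14,  1.  ,  1.51]))]
24.9583 0.015783018616457364 [ 0.3045 -0.4217 -0.6124] [ 0.5425 -0.0753  0.2   ]
45481 [316.2, 233.0] [[142.0, 159.0], [490.0, 159.0], [490.0, 359.0], [142.0, 359.0]]
```

View pics/w_lid2.png

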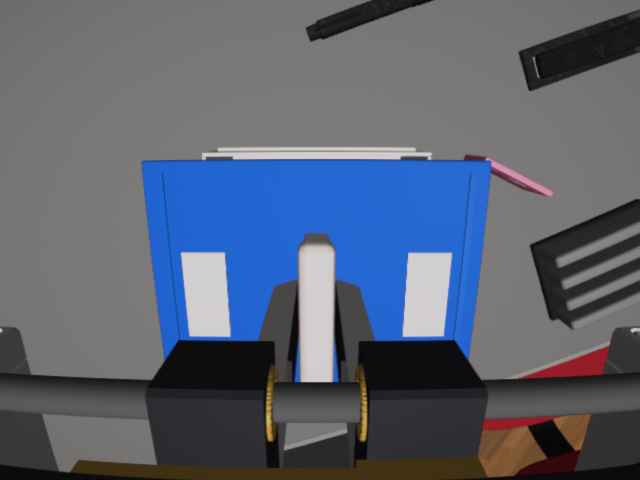

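The lid is held level and square over the tub, patches at (206,295) and (428,295). I'll measure its centre from the patches, correct, lower it, let go and press.

```bash
cat > g.py <<'E'
from h import *
np.set_printoptions(precision=4,suppress=True)
f=cv2.imread("pics/w_lid2.png")[:,:,::-1].copy();C=[np.load("pics/lid2.npz")[f"arr_{i}"] for i in range(4)]
w=[x for r in((165,230,240,345),(395,230,460,345)) for x in blobs(mask(f,"white",r),300)[:1]]
q=plane(C,[x[1] for x in w],.176);v=q[0]-q[1];c=q.mean(0)[:2];al=np.arctan2(v[1],v[0])
tx,ty,a=np.load("pics/tubpose.npy");ct=np.array([tx,ty]);print("lid",c,np.linalg.norm(v),"deg",np.degrees([al,a]),"err",c-ct)
s=robot.get_state();e=(ct-c);p=np.array(s["ee_pos"])[:2]+(e if np.linalg.norm(e)<.006 else 0*e);yaw=a+np.pi+(a-al)
robot.move_linear([*p,.145],.12,frame=down(yaw))
print("touch",robot.move_linear([*p,.124],.02,threshold=3))
s=robot.get_state();print(s["time"],s["ee_pos"],s["force"])
np.save("pics/lidpose.npy",[*p,yaw])
f=robot.grab_frame("scene");cv2.imwrite("pics/s_lid.png",cv2.resize(f[180:320,220:400,::-1],None,fx=4,fy=4,interpolation=cv2.INTER_CUBIC))
E
python3 g.py
```

```text
lid [ 0.5427 -0.0751] 0.11155147131256814 deg [74.4471 74.3891] err [0.0003 0.0004]
touch True
26.3667 [ 0.5422 -0.0757  0.1294] [1.223  0.1102 2.2394]
```

View pics/s_lid.png

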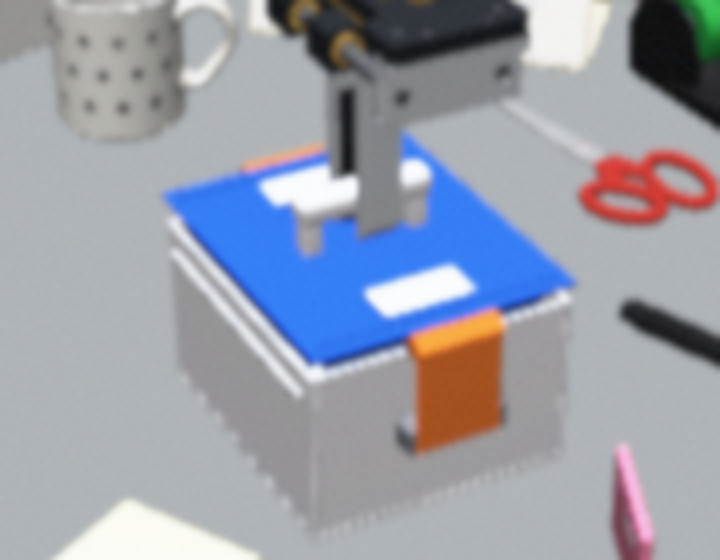

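The lid lies on both clip noses: it touched at TCP z 0.129 where 0.130 was predicted, and it looks square. Now I release it and press the ends.

```bash
cat > p.py <<'E'
from h import *
np.set_printoptions(precision=4,suppress=True)
x,y,yaw=np.load("pics/lidpose.npy");p=np.array([x,y]);R=down(yaw);d=np.array([np.cos(yaw),np.sin(yaw)])
robot.gripper_to(.04);robot.move_linear([*p,.19],.15);robot.gripper_to(0)
for s in(1,-1):
    e=p+s*.056*d
    robot.move_linear([*e,.19],.2,frame=R);robot.move_linear([*e,.132],.15)
    h=robot.move_linear([*e,.110],.02,threshold=25);st=robot.get_state();print(s,h,st["ee_pos"],st["force"],st["time"])
    robot.move_linear([*e,.19],.15)
b=best([*p,.25],yaw);robot.move_ptp([*p,.25],R);robot.pause(.2)
np.savez("pics/fin.npz",*cam("wrist"));f=robot.grab_frame("wrist");cv2.imwrite("pics/w_fin.png",f[:,:,::-1])
g=robot.grab_frame("scene");cv2.imwrite("pics/fin.png",np.hstack([cv2.resize(g[190:310,230:380,::-1],(400,320),interpolation=cv2.INTER_CUBIC),cv2.resize(f[120:320,190:440,::-1],(400,320),interpolation=cv2.INTER_CUBIC)]))
print(robot.get_state()["time"])
E
python3 p.py
```

```text
1 True [ 0.5272 -0.1297  0.1154] [-3.153   1.0724 13.2201] 30.075
-1 True [ 0.5573 -0.0219  0.1142] [-3.9121  1.089  13.2553] 32.8167
34.2
```

View pics/fin.png

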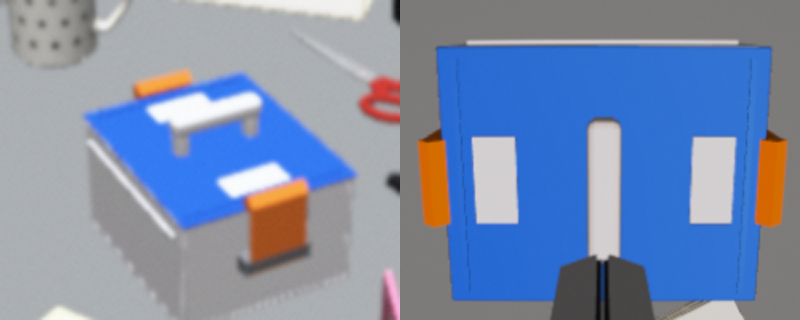

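Both clips now lie over the lid's ends in both views. I'll check by touching each patch lightly to read its height, pressing again if needed.

```bash
cat > q.py <<'E'
from h import *
np.set_printoptions(precision=4,suppress=True)
x,y,yaw=np.load("pics/lidpose.npy");p=np.array([x,y]);R=down(yaw);d=np.array([np.cos(yaw),np.sin(yaw)])
for s in(1,-1):
    e=p+s*.056*d
    robot.move_linear([*e,.19],.2,frame=R);robot.move_linear([*e,.122],.15)
    h=robot.move_linear([*e,.108],.015,threshold=3);st=robot.get_state();print(s,h,"patch z",st["ee_pos"][2]-.019,st["force"],st["time"])
    if st["ee_pos"][2]-.019>.0965: print("again",robot.move_linear([*e,.108],.02,threshold=30),robot.get_state()["ee_pos"])
    robot.move_linear([*e,.19],.15)
robot.move_ptp([*p,.25],R);robot.pause(.3)
C=cam("wrist");f=robot.grab_frame("wrist")
w=blobs(mask(f,"white",(190,150,440,310)),300);print([(x[0],x[1],plane(C,[x[1]],.095)[0][:2]) for x in w]);o=[x[1] for x in blobs(mask(f,"orange",(180,150,470,300)),300)]
print("clips mid",plane(C,o,.1).mean(0),"time",robot.get_state()["time"])
E
python3 q.py
```

```text
1 True patch z 0.09529848512037911 [-1.2669  0.5918  7.3477] 35.95
-1 True patch z 0.09531709927574354 [-0.5671  0.2249  6.8527] 38.5083
[(np.int32(1712), [316.8, 237.8], array([ 0.5378, -0.0744])), (np.int32(1414), [384.3, 232.3], array([ 0.5274, -0.1293])), (np.int32(1412), [249.0, 232.2], array([ 0.5574, -0.0218]))]
clips mid [ 0.5425 -0.0749  0.1   ] time 39.9417
```

Both patches stand at 95.3 mm, so the lid is home. It is centred on the clips to within 1 mm: (0.5424,-0.0756) against (0.5425,-0.0749). Handing in.

```bash
python3 -c "
from rig import robot
print(robot.sign_off())"
```

```text
the job is handed in; nothing more can be done
None
```

The drive is standing in the tub and the lid is snapped home under both clips; I handed the job in at about 40 s of the 69 s allowed, and no verdict came back.

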